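Lay the top on a drawer carcass with a spatula and weigh it down with screw boxes

ROBOT

A 6-joint arm with a two-finger parallel gripper is mounted at the origin on the work surface. World frame = base frame: x ahead of the robot, y to its left, z up, the work surface at z = 0. Lengths are in m, angles in rad, forces in N, time in s.
With the tool pointing down it reaches from about 0.35 to 0.775 m from the base axis. Payload 5.5 kg.
Tool frame: the origin (TCP) lies on the centre line of the jaws, within the pads' length; the fingertips stand 11 mm ahead of it and the grasp point (between the pads) lies 8 mm behind it; z points along the fingers, y is the line along which they close (so a half turn about z gives the same grasp; the last joint's range is limited). The gripper opens to 85 mm and grips with 20 to 120 N. Pads are 22 mm wide; open, the fingers measure 114 mm over their backs; the gripper's body (76 mm by 85 mm) begins 54 mm behind the grasp point. The pads swing forward as they close: fully open they stand 13 mm farther back than shut.
Start: joints at [-1.32, 0.313, 0.046, 1.304, 0, 1.431], TCP at [0.219, -0.532, 0.242] pointing down, gripper open.
Joint ranges: [-2.76, 2.76], [-0.86, 1.69], [-1.03, 1.26], [-2.2, 2.34], [-1.47, 1.5], [-3.14, 3.14]. Speed limits (rad/s): [2.57, 2.57, 3.14, 3.14, 3.14, 3.14].

INTERFACE

Orientations are given as a unit quaternion [w, x, y, z].
In Python, from workcell import env, viewer, order, models gives the robot as it stands.
- The arm moves only by the tool drive_tool, never from a script. Its argument "series" is a list that holds one entry, the list of rows, each a list of 6 numbers: the shift along the tool's x, y, z each as a share of 120 mm, from -1 to 1, then the turn, a rotation vector about the tool's x, y, z each as a share of 180 degrees, from -1 to 1. A call has 1 to 20 rows; each row shifts and turns the commanded pose from where the row before left it, along the tool's axes as they then stand; what a row does not reach is not made up. A row lasts 1/8 s, in which the tool goes at most 62.5 mm and 10.7 degrees, less where a joint would pass 70% of its speed; a pose out of reach is approached as far as the arm can. A call with a number of a shift or a turn outside -1 to 1 is refused whole. A call with a gripper value outside its range is refused whole. "jaw" is the opening, from -1 (shut) to 1 (fully open), set as the call begins (left out, the last holds). The fingers move at their own pace and stop on an object; "grip_force" is the grip in N (left out, the last holds). Time passes only in rows, so rows that do not move let the fingers close. It gives the time, the measured TCP pose, the force, the opening and the grip force at its end, in the units of the state.
- env.get_state(): the state, without advancing time (a new reading comes with each control period).
- viewer.read_camera(name): name is "side" or "top" or "wrist"; returns the picture (400x640x3 uint8, red, green, blue); there is no depth.
- viewer.camera_info(name): a dict with "intrinsics" (3x3 intrinsics, pixels), "R" (3x3) and "t" (3): a world point X has camera coordinates R X + t; the wrist camera has in their place "T_tool_cam" (4x4, takes a point from camera to tool coordinates, whose origin is the TCP and whose axes are the flange's). Camera axes: x right, y down, z forward; pixel columns grow to the right and rows downward; lengths in m; the calibration is good to about 2 mm. A picture is of the moment at which its call begins: read the wrist's pose just before it. camera_info takes no time and is no camera call.
- order.hand_in(): hands the job in; it is judged then, once.
Trained networks look in the newest picture that a camera, given by its name, has taken for a name from the list of things; names that differ only in an ending like _2 or _b are one class to them, and where a whole thing is asked for, a point or a joint stands for the part that bears it (a point fixed in the world has none). Each returns a list of dicts, best first, with "score" (0 to 1); they miss things now and then, are a little off and sometimes report something else, mostly with a low value. They report only what shows in the picture. A call takes as long as a camera call. They do not tell look-alikes from the thing itself.
- models.silhouettes(label, camera): "region" (400x640 bool, what is visible of it) and "location" ([column, row] in pixels, amid what is visible of it).
The state is a dict: "clock": time; "joint_pos": joint angles; "qvel": joint speeds; "tau": joint torques, N m; "tcp_pos": TCP position; "orientation": TCP orientation; "wrist_force": force on the tool from outside, world axes, zero at the start; "ft_torque": the same for the moment, N m; "finger_gap": finger opening in m; "grip_force": force on a finger pad.
Only numpy, scipy, OpenCV 4.12 (cv2) and the standard library are available. Lean on these libraries where they do the work, as an engineer would, in place of code of your own. Each camera call takes 0.05 s, during which the arm holds its last target. There are 200 camera calls.

TASK

Slide the spatula under the green-edged panel and carry it from the pale battens to the little drawer carcass, laying it squarely on the two side rails without letting the fingers touch it, since the paint on its edges is still tacky. Then pull the spatula out, put it back on its mat, and weigh the panel down with every screw box there is, stacked flat on the middle of it in one square column with their long sides running the way of the rails. Leave the drill, the hinge jig and the angle bracket where they are.

Things in the scene. Friction and masses are not known exactly. Their poses are not given: they have to be found in the camera images.
- spatula: lifting spatula, 0.2 kg: steel blade 120 (x) x 64 (y) x 3; at its heel (x = -60) a neck, 10 dia, rises to a red flat-sided handle (x -150 to -75, 22 wide, z 55 to 83) parallel to the blade. Origin: centre of the blade's underside, x to its free edge, away from the handle, z up. Stands steadily on its blade. Keep what it lifts clear of the neck (beyond x = -50).
- spatula_grip (a point): middle of the spatula's red handle, 110 behind the spatula's origin (its -x) and 69 above the blade's underside; pinch the handle across its 22 mm width here
- panel: square plywood panel with green painted edges, 120 x 120 x 6 thick, 0.09 kg; origin at the centre of its underside, z up. It starts lying across the two rests, its middle within about 5 mm of theirs.
- rests: two pale fixed parallel battens, each 160 long (x) x 12 wide x 18 high, 82 clear between them (inner faces at y = -41, 41); origin midway between them at the level of the cabinet top. The gap is open at both ends; there is room for the spatula before the -x end, to the robot's right.
- carcass: fixed wooden drawer carcass without a top, 120 x 120: two rails 120 long (x), 12 wide, 30 high, 96 clear between them (inner faces at y = -48, 48), floor 3 thick, back board 22 high at the +x end (inner face x = 52), open at the -x end, to the robot's right. Origin: centre, at cabinet top level, z up; a panel on the rails has its underside 30 above.
- mat: black rubber tool mat, fixed, 230 (x) x 100 (y) x 3 thick; origin at the centre of its underside, so its top is 3 above it
- box0: closed yellow screw box with a black band and a white blank label on its lid, 70 long (its x) x 50 wide (its y) x 30 high, about 0.3 kg; origin at the centre of its underside, z up. May be absent. Starts lid up, flat on the cabinet top; either way up will do in the column.
- box1: closed blue screw box with a black band and a white blank label on its lid, 70 long (its x) x 50 wide (its y) x 30 high, about 0.3 kg; origin at the centre of its underside, z up. May be absent. Starts lid up, flat on the cabinet top; either way up will do in the column.
- box2: closed green screw box with a black band and a white blank label on its lid, 70 long (its x) x 50 wide (its y) x 30 high, about 0.3 kg; origin at the centre of its underside, z up. May be absent. Starts lid up, flat on the cabinet top; either way up will do in the column.
- box3: closed brown cardboard screw box with a black band and a white blank label on its lid, 70 long (its x) x 50 wide (its y) x 30 high, about 0.3 kg; origin at the centre of its underside, z up. May be absent. Starts lid up, flat on the cabinet top; either way up will do in the column.
- drill: bystander: blue cordless drill driver standing on its black battery (75 x 110), 205 high; origin at the centre of the battery's underside
- jig: bystander: black plastic hinge jig, 50 (x) x 130 (y) x 26 high, origin at the centre of its underside
- bracket: bystander: steel angle bracket, 60 x 40 foot with a 60 high upright flange, origin at the centre of the foot's underside
Not all that is in view belongs to the job. Of the things that look like the box1, the smallest one is meant.

How it is judged:
On the way, in this order (a step that is already met when the one before it is completed fails the run):
1. the panel is lifted off the battens, borne by the spatula (z of panel in the frame of rests above 0.026 m and contact force between spatula and panel above 0.3 N), for 0.2 s.
2. the panel lies squarely on the carcass rails and the spatula no longer touches it (x of panel in the frame of carcass between -0.012 and 0.012 m and y of panel in the frame of carcass between -0.012 and 0.012 m and z of panel in the frame of carcass between 0.025 and 0.034 m and angle between panel's own z axis and vertical below 0.06 rad and (angle between the x axis of panel and the x axis of carcass, either way round below 0.14 rad or angle between the x axis of panel and the y axis of carcass, either way round below 0.14 rad) and contact force between spatula and panel below 0.05 N), for 0.3 s.
At the end, for the whole second after the job is handed in: Panel flat on the rails, centred within 12 mm each way, square within 8 degrees; every box present flat, either way up, in one column on it, within 15 mm of its centre, long side within 10 degrees of the rails; spatula flat on the mat, blade centre and handle over it; all at rest (x of panel in the frame of carcass between -0.012 and 0.012 m and y of panel in the frame of carcass between -0.012 and 0.012 m and z of panel in the frame of carcass between 0.025 and 0.034 m and angle between panel's own z axis and vertical below 0.06 rad and (angle between the x axis of panel and the x axis of carcass, either way round below 0.14 rad or angle between the x axis of panel and the y axis of carcass, either way round below 0.14 rad) and horizontal distance between each of box0, box1, box2, box3 and panel below 0.015 m and angle between the x axis of each of box0, box1, box2, box3 and the x axis of carcass, either way round below 0.17 rad and (angle between box0's own z axis and vertical below 0.07 rad or angle between box0's own z axis and vertical above 3.07 rad) and z of each of box0, box1, box2, box3 in the frame of carcass above 0.032 m and linear speed of each of box0, box1, box2, box3, spatula, panel below 0.02 m/s and (angle between box1's own z axis and vertical below 0.07 rad or angle between box1's own z axis and vertical above 3.07 rad) and (angle between box2's own z axis and vertical below 0.07 rad or angle between box2's own z axis and vertical above 3.07 rad) and (angle between box3's own z axis and vertical below 0.07 rad or angle between box3's own z axis and vertical above 3.07 rad) and x of spatula in the frame of mat between -0.115 and 0.115 m and y of spatula in the frame of mat between -0.05 and 0.05 m and x of spatula_grip in the frame of mat between -0.115 and 0.115 m and y of spatula_grip in the frame of mat between -0.05 and 0.05 m and angle between spatula's own z axis and vertical below 0.08 rad and z of spatula in the frame of mat below 0.008 m); the robot touches nothing.
It fails at once if the fingers touch the panel (contact force between the fingers and panel above 1 N).
It fails at once if the drill is disturbed (moved over 30 mm) (distance of drill from where it was at the start of the episode above 0.03 m).
It fails at once if the jig is disturbed (moved over 30 mm) (distance of jig from where it was at the start of the episode above 0.03 m).
It fails at once if the bracket is disturbed (moved over 30 mm) (distance of bracket from where it was at the start of the episode above 0.03 m).
Of box0, box1, box2, box3 only 2 to 4 are there at a start; the rules pass over those that are not, and their reading is None.
At some moment in a run one of box0, box1, box2, box3 may be knocked a few centimetres aside while the robot is not near it.
It also fails if it takes over 210 s, if anything falls off the work surface, if the arm or the gripper's body presses on something with over 40 N, if the wrist force passes 120 N, or if a joint passes its speed limit or range.

## Working session

There is one attempt and no reset: what is moved stays moved. The work goes in short steps, Python scripts to look and compute and a tool call to move; the robot and the scene stay as the last step left them, time stands still between calls to the robot, and variables do not carry over. Pictures are saved under pics/ and viewed, at most 14 in all, crops included, and the job is handed in when it is done.

Besides the shell and the picture viewer there is one more tool, called after "Call:" as name([rows], argument=value, ...), one row to a line, values as JSON. drive_tool: Moves the arm, as the interface text tells. Its arguments: {"type":"object","properties":{"series":{"type":"array"},"jaw":{"type":"number"},"grip_force":{"type":"number"}},"required":["series"]}

```bash
ls; mkdir -p pics; python3 - <<'E'
from workcell import env, viewer, order, models
import cv2, numpy as np
s=env.get_state(); print(s)
for c in ['side','top','wrist']:
    print(c,viewer.camera_info(c))
    cv2.imwrite(f'pics/{c}0.png',viewer.read_camera(c)[:,:,::-1])
E
```

```text
pics
{'clock': 0.0, 'joint_pos': array([-1.31957900e+00,  3.14012265e-01,  4.49789897e-02,  1.30360268e+00,
       -2.27919935e-05,  1.43118964e+00]), 'qvel': array([-0.00043903,  0.00070901, -0.0023424 , -0.00053752,  0.000902  ,
       -0.0010276 ]), 'tau': array([-9.53018025e-04, -4.80625784e+01,  2.98532850e+01,  1.92800938e-02,
       -1.55814942e-04, -3.33930046e-06]), 'tcp_pos': array([ 0.2189041 , -0.53116774,  0.24140211]), 'orientation': array([-9.17745040e-04,  9.80967336e-01,  1.94170646e-01, -6.26820452e-05]), 'wrist_force': array([0.05258269, 0.26308415, 0.08972427]), 'ft_torque': array([-0.03310242, -0.05505105, -0.03510415]), 'grip_force': 0.0, 'finger_gap': 0.08499280634321255}
side {'intrinsics': array([[437.14468279,   0.        , 313.23820172],
       [  0.        , 437.14468279, 207.59535223],
       [  0.        ,   0.        ,   1.        ]]), 'R': array([[-0.88073108, -0.47344654,  0.01269442],
       [-0.34155601,  0.61635643, -0.70953805],
       [ 0.32810404, -0.62924807, -0.70455277]]), 't': array([0.40929037, 0.29210772, 0.95792309])}
top {'intrinsics': a
[... 189 characters left out ...]
78,  0.00312942],
       [-0.98063551,  0.00892799, -0.19563815],
       [ 0.19559999, -0.00497202, -0.98067116]]), 't': array([-0.12591557,  0.52451627,  0.93973059])}
wrist {'intrinsics': array([[342.68794407,   0.        , 322.70642754],
       [  0.        , 342.68794407, 199.24252359],
       [  0.        ,   0.        ,   1.        ]]), 'T_tool_cam': array([[-5.94751627e-04, -9.51602828e-01, -3.07329959e-01,
         7.80161558e-02],
       [ 9.99999549e-01, -7.93550270e-04,  5.21892896e-04,
         5.32368384e-04],
       [-7.40516527e-04, -3.07329510e-01,  9.51602871e-01,
        -1.31981796e-01],
       [ 0.00000000e+00,  0.00000000e+00,  0.00000000e+00,
         1.00000000e+00]])}
```

View pics/top0.png

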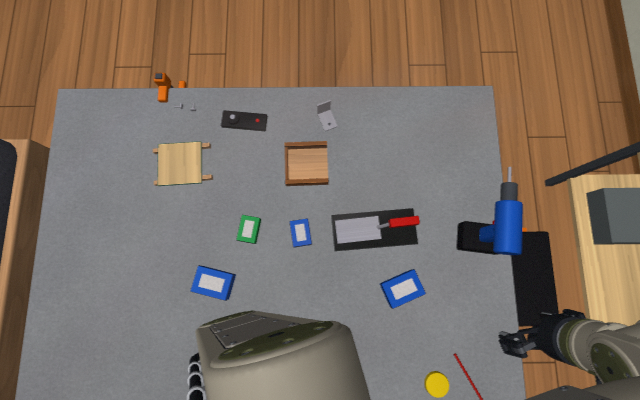

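View pics/side0.png

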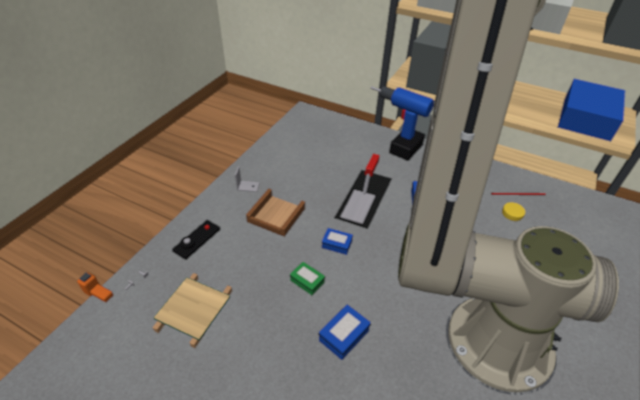

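```bash
cat > h.py <<'E'
from workcell import env, viewer, order, models
import cv2, numpy as np
from scipy.optimize import minimize
from scipy.spatial.transform import Rotation as Ro
def pose():
    s=env.get_state(); q=s['orientation']; T=np.eye(4)
    T[:3,:3]=Ro.from_quat([q[1],q[2],q[3],q[0]]).as_matrix(); T[:3,3]=s['tcp_pos']; return T
def cam(name,T=None):
    i=viewer.camera_info(name)
    if name!='wrist': return i['intrinsics'],i['R'],i['t']
    W=np.linalg.inv((pose() if T is None else T)@i['T_tool_cam']); return i['intrinsics'],W[:3,:3],W[:3,3]
def proj(c,X):
    K,R,t=c; p=(np.asarray(X)@R.T+t)@K.T; return p[:,:2]/p[:,2:]
def back(c,uv,z):
    K,R,t=c; d=R.T@np.linalg.solve(K,[uv[0],uv[1],1.]); o=-R.T@t; return o+d*(z-o[2])/d[2]
def box(x0,x1,y0,y1,z0,z1): return np.array([[x,y,z] for x in(x0,x1) for y in(y0,y1) for z in(z0,z1)])/1000.
M=dict(box=[box(-35,35,-25,25,0,30)],panel=[box(-60,60,-60,60,0,6)],
 rests=[box(-80,80,41,53,0,18),box(-80,80,-53,-41,0,18)],
 carcass=[box(-60,60,48,60,0,30),box(-60,60,-60,-48,0,30),box(-60,60,-60,60,0,3),box(52,60,-60,60,0,22)],
 mat=[box(-115,115,-50,50,0,3)],
 spatula=[box(-60,60,-32,32,0,3),box(-150,-75,-11,11,55,83),box(-65,-55,-5,5,0,55),box(-80,-55,-5,5,50,65)])
def render(m,p,c,S=4):
    im=np.zeros((400*S,640*S),np.uint8); a=p[3]; R=np.array([[np.cos(a),-np.sin(a),0],[np.sin(a),np.cos(a),0],[0,0,1]])
    for b in M[m]:
        h=cv2.convexHull(((proj(c,b@R.T+p[:3])+.5)*S).astype(np.float32)); cv2.fillConvexPoly(im,np.round(h*16).astype(np.int32),1,shift=4)
    return im
def fit(m,p0,views,fz=None,S=4):
    """views: list of (cam, region, ignore or None); returns x,y,z,yaw and iou"""
    V=[(c,cv2.resize(r.astype(np.uint8),None,fx=S,fy=S,interpolation=cv2.INTER_LINEAR),None if g is None else cv2.resize(1-g.astype(np.uint8),None,fx=S,fy=S)) for c,r,g in views]
    def f(q):
        p=[q[0],q[1],q[2] if fz is None else fz,q[-1]]; tot=0
        for c,r,k in V:
            i=render(m,p,c,S)
            if k is not None: i=i*k; r=r*k
            tot+=1-(i&r).sum()/max(1,(i|r).sum())
        return tot/len(V)
    q0=np.array(list(p0[:3])+[p0[3]] if fz is None else [p0[0],p0[1],p0[3]]); n=len(q0)
    best=None
    for sc in (.02,.006):
        sim=np.vstack([q0]+[q0+np.eye(n)[i]*(sc if i<n-1 else sc*8) for i in range(n)])
        o=minimize(f,q0,method='Nelder-Mead',options=dict(initial_simplex=sim,xatol=1e-4,fatol=1e-5,maxiter=250)); q0=o.x
    q=o.x; return np.array([q[0],q[1],q[2] if fz is None else fz,q[-1]]),1-o.fun
def look(label,camera,take=False):
    if take: viewer.read_camera(camera)
    return models.silhouettes(label,camera)
def mv(target_p,target_R=None,T=None):
    """tool-frame shift (m) and rotvec(deg) to target"""
    T=pose() if T is None else T; d=T[:3,:3].T@(np.asarray(target_p)-T[:3,3])
    r=np.zeros(3) if target_R is None else Ro.from_matrix(T[:3,:3].T@target_R).as_rotvec(degrees=True)
    return d,r
E
python3 - <<'E'
from h import *
import pickle
out={}
for c in ['top','side']:
    viewer.read_camera(c)
    for l in ['spatula','panel','rests','carcass','mat','box0','box1','box2','box3','drill','jig','bracket']:
        d=models.silhouettes(l,c); out[c,l]=d
        print(c,l,[(round(x['score'],2),np.round(x['location']).tolist(),int(x['region'].sum()), np.round(back(cam(c),x['location'],.02)[:2],3).tolist()) for x in d if x['score']>.2])
pickle.dump(out,open('sil.pkl','wb'))
E
```

```text
top spatula [(0.57, [366.0, 228.0], 1346, [0.448, -0.255])]
top panel [(0.81, [179.0, 163.0], 1954, [0.633, 0.262]), (0.62, [384.0, 232.0], 1700, [0.437, -0.305]), (0.52, [501.0, 232.0], 2801, [0.433, -0.621])]
top rests [(0.59, [203.0, 174.0], 70, [0.603, 0.193])]
top carcass [(0.74, [305.0, 162.0], 1864, [0.634, -0.091]), (0.65, [325.0, 115.0], 351, [0.776, -0.149])]
top mat [(0.58, [383.0, 232.0], 1581, [0.437, -0.302])]
top box0 [(0.94, [299.0, 235.0], 521, [0.43, -0.073]), (0.89, [405.0, 287.0], 1054, [0.29, -0.352]), (0.89, [211.0, 282.0], 1047, [0.308, 0.157]), (0.77, [249.0, 230.0], 542, [0.446, 0.061])]
top box1 [(0.94, [299.0, 235.0], 521, [0.43, -0.073]), (0.89, [405.0, 287.0], 1054, [0.29, -0.352]), (0.89, [211.0, 282.0], 1047, [0.308, 0.157]), (0.77, [249.0, 230.0], 542, [0.446, 0.061])]
top box2 [(0.94, [299.0, 235.0], 521, [0.43, -0.073]), (0.89, [405.0, 287.0], 1054, [0.29, -0.352]), (0.89, [211.0, 282.0], 1047, [0.308, 0.157]), (0.77, [249.0, 230.0], 542, [0.446, 0.061])]
top box3 [(0.94, [299.0, 235.0], 521, [0.43, -0.073]), (0.89, [405.0, 287.0], 1054, [0.29, -0.35
[... 888 characters left out ...]
0.067]), (0.87, [342.0, 332.0], 1720, [0.309, 0.158]), (0.85, [308.0, 278.0], 717, [0.443, 0.069]), (0.4, [413.0, 189.0], 76, [0.326, -0.357])]
side box2 [(0.92, [333.0, 241.0], 556, [0.442, -0.067]), (0.87, [342.0, 332.0], 1720, [0.309, 0.158]), (0.85, [308.0, 278.0], 717, [0.443, 0.069]), (0.4, [413.0, 189.0], 76, [0.326, -0.357])]
side box3 [(0.92, [333.0, 241.0], 556, [0.442, -0.067]), (0.87, [342.0, 332.0], 1720, [0.309, 0.158]), (0.85, [308.0, 278.0], 717, [0.443, 0.069]), (0.4, [413.0, 189.0], 76, [0.326, -0.357])]
side drill [(0.75, [404.0, 114.0], 2087, [0.486, -0.721])]
side jig [(0.92, [197.0, 238.0], 834, [0.755, 0.097])]
side bracket [(0.79, [243.0, 185.0], 283, [0.77, -0.133])]
```

View pics/wrist0.png

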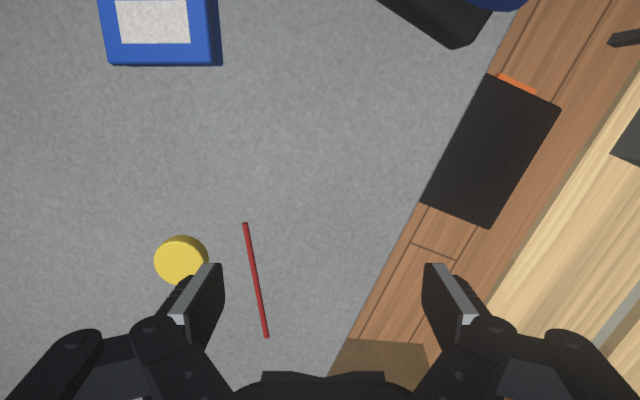

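```bash
python3 - <<'E'
from h import *
import pickle
o=pickle.load(open('sil.pkl','rb')); ct,cs=cam('top'),cam('side')
g=lambda c,l,i=0:o[c,l][i]['region']
pn=lambda c:g(c,'panel')
H=np.pi/2
def go(n,m,p0,v,fz=None):
    p,i=fit(m,p0,v,fz); print(n,fz,np.round(p,4),round(np.degrees(p[3]),1),round(i,3))
go('panel','panel',[.633,.262,.018,H],[(ct,pn('top'),None),(cs,pn('side'),None)])
go('panel','panel',[.633,.262,.018,H],[(ct,pn('top'),None),(cs,pn('side'),None)],.018)
for fz in(None,0): go('carc','carcass',[.63,-.09,0,H],[(ct,g('top','carcass'),None),(cs,g('side','carcass'),None)],fz)
for fz in(None,0): go('blue','box',[.435,-.073,0,0],[(ct,g('top','box0',0),None),(cs,g('side','box0',0),None)],fz)
for fz in(None,0): go('green','box',[.445,.063,0,0],[(ct,g('top','box0',3),None),(cs,g('side','box0',2),None)],fz)
for fz in(None,.003): go('spat','spatula',[.445,-.24,.003,H],[(ct,g('top','spatula'),None),(cs,g('side','spatula'),None)],fz)
go('mat','mat',[.44,-.27,0,H],[(ct,g('top','mat'),g('top','spatula')),(cs,g('side','mat'),g('side','spatula'))],0)
E
```

```text
panel None [0.6348 0.2621 0.0158 1.635 ] 93.7 0.962
panel 0.018 [0.6337 0.2629 0.018  1.64  ] 94.0 0.96
carc None [ 6.3280e-01 -9.2300e-02 -1.4000e-03  1.5923e+00] 91.2 0.969
carc 0 [ 0.6325 -0.0919  0.      1.5953] 91.4 0.967
blue None [ 0.4374 -0.0762 -0.0028  0.1493] 8.6 0.905
blue 0 [ 0.437  -0.0764  0.      0.1633] 9.4 0.905
green None [ 0.4479  0.0644 -0.0022 -0.1732] -9.9 0.925
green 0 [ 0.4475  0.064   0.     -0.1962] -11.2 0.919
spat None [ 4.4580e-01 -2.3350e-01  9.0000e-04  1.6694e+00] 95.6 0.904
spat 0.003 [ 0.4452 -0.2327  0.003   1.6722] 95.8 0.901
mat 0 [ 0.4459 -0.2788  0.      1.6527] 94.7 0.872
```

Call:
drive_tool([
  [[0, 0, -0.3, 0, 0, -0.055], [0, 0, -0.2, 0, 0, -0.055], [0, 0, 0, 0, 0, -0.055], [0, 0, 0, 0, 0, -0.055], [0, 0, 0, 0, 0, -0.055], [0, 0, 0, 0, 0, -0.055], [0, 0, 0, 0, 0, -0.0455]],
], jaw=1, grip_force=120)

```text
clock: 2.33
tcp_pos: [0.219, -0.5317, 0.3023]
orientation: [0.0, 0.705, 0.709, -0.0]
wrist_force: [-0.1, -0.5, 0.2]
finger_gap: 0.0857
grip_force: 0.0
```

Call:
drive_tool([
  [[0.32, 0.32, 0, 0, 0, 0], [0.32, 0.32, 0, 0, 0, 0], [0.32, 0.32, 0, 0, 0, 0], [0.32, 0.32, 0, 0, 0, 0], [0.32, 0.32, 0, 0, 0, 0], [0.32, 0.32, 0, 0, 0, 0], [0, 0, 0, 0, 0, 0], [0, 0, 0, 0, 0, 0]],
])

```text
clock: 3.32
tcp_pos: [0.4495, -0.3013, 0.3022]
orientation: [0.0, 0.707, 0.707, -0.0]
wrist_force: [0.2, 0.2, -0.4]
finger_gap: 0.0853
grip_force: 0.0
```

```bash
python3 - <<'E'
from h import *
T=pose(); im=viewer.read_camera('wrist'); cv2.imwrite('pics/w1.png',im[:,:,::-1]); c=cam('wrist',T)
print(T[:3,3])
H=np.pi/2
d=models.silhouettes('spatula','wrist'); m=models.silhouettes('mat','wrist')
for x in d+m: print(round(x['score'],2),x['location'],x['region'].sum())
for fz in (None,.003): print(fit('spatula',[.445,-.233,.003,1.67],[(c,d[0]['region'],None)],fz))
print(fit('mat',[.446,-.279,0,1.65],[(c,m[0]['region'],d[0]['region'])],0))
for x in models.silhouettes('box1','wrist'): print(round(x['score'],2),x['location'],x['region'].sum())
E
```

```text
[ 0.44946194 -0.30134071  0.3022489 ]
0.7 [321.2, 110.9] 7120
0.68 [310.8, 155.2] 8256
(array([ 4.43438227e-01, -2.33847956e-01, -7.19861384e-04,  1.67170775e+00]), np.float64(0.9634170456792565))
(array([ 0.44350817, -0.23355717,  0.003     ,  1.671055  ]), np.float64(0.9578469850654977))
(array([ 0.44414723, -0.27945935,  0.        ,  1.64618483]), np.float64(0.9608368300449365))
0.7 [191.9, 188.2] 5114
```

View pics/w1.png

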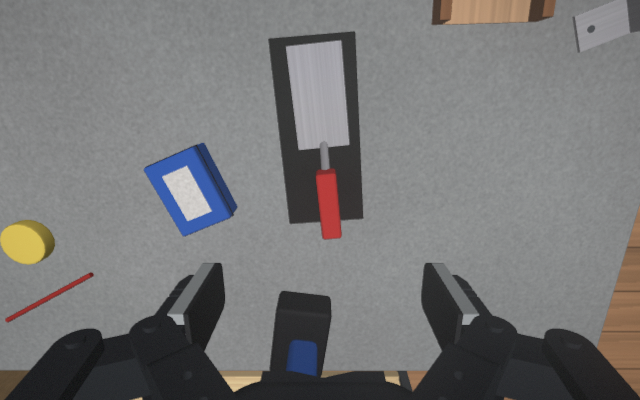

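Call:
drive_tool([
  [[0, 0, 0, 0, 0, -0.032], [-0.35, 0.009, 0.3, 0, 0, 0], [0, 0, 0.4, 0, 0, 0], [0, 0, 0.4, 0, 0, 0], [0, 0, 0.4, 0, 0, 0], [0, 0, 0.3, 0, 0, 0], [0, 0, 0.183, 0, 0, 0], [0, 0, 0, 0, 0, 0], [0, 0, 0, 0, 0, 0], [0, 0, 0, 0, 0, 0]],
])

```text
clock: 4.78
tcp_pos: [0.4554, -0.3441, 0.0659]
orientation: [0.001, 0.671, 0.741, -0.0]
wrist_force: [-0.2, -0.3, -0.4]
finger_gap: 0.0857
grip_force: 0.0
```

Call:
drive_tool([
  [[0, 0, 0, 0, 0, 0], [0, 0, 0, 0, 0, 0], [0, 0, 0, 0, 0, 0], [0, 0, 0, 0, 0, 0], [0, 0, 0, 0, 0, 0], [0, 0, 0, 0, 0, 0], [0, 0, 0, 0, 0, 0], [0, 0, 0, 0, 0, 0]],
], jaw=-1, grip_force=120)

```text
clock: 5.78
tcp_pos: [0.455, -0.3431, 0.0646]
orientation: [0.0, 0.671, 0.742, 0.0]
wrist_force: [-0.1, 0.6, 3.8]
finger_gap: 0.0206
grip_force: 117.1
```

```bash
python3 - <<'E'
from h import *
T=pose(); print(np.round(T,4)); s=env.get_state(); print(s['wrist_force'],s['ft_torque'],s['finger_gap'])
im=viewer.read_camera('wrist'); cv2.imwrite('pics/w2.png',im[:,:,::-1])
E
```

```text
[[-1.001e-01  9.950e-01  5.000e-04  4.550e-01]
 [ 9.950e-01  1.001e-01 -3.000e-04 -3.431e-01]
 [-4.000e-04  5.000e-04 -1.000e+00  6.460e-02]
 [ 0.000e+00  0.000e+00  0.000e+00  1.000e+00]]
[-0.13654763  0.55478371  3.77977789] [ 0.34385232 -0.06297524 -0.02446642] 0.020645160057789925
```

View pics/w2.png

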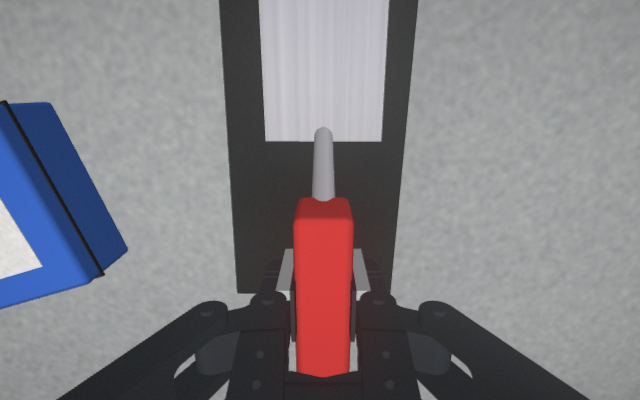

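Call:
drive_tool([
  [[0, 0, -0.1, 0, 0, 0], [0, 0, -0.2, 0, 0, 0], [0, 0, -0.3, 0, 0, 0], [0, 0, -0.3, 0, 0, 0], [0, 0, -0.3, 0, 0, 0], [0, 0, -0.1, 0, 0, 0], [0, 0, 0, 0, 0, 0], [0, 0, 0, 0, 0, 0], [0, 0, 0, 0, 0, 0]],
])

```text
clock: 6.95
tcp_pos: [0.4541, -0.3424, 0.2187]
orientation: [-0.001, 0.671, 0.742, 0.0]
wrist_force: [-0.2, -0.1, -1.9]
finger_gap: 0.0204
grip_force: 117.6
```

```bash
python3 - <<'E'
from h import *
import pickle
o=pickle.load(open('sil.pkl','rb')); ct,cs=cam('top'),cam('side')
T=pose(); print(np.round(T,4)); s=env.get_state(); print(s['wrist_force'],s['ft_torque'],s['finger_gap'])
im=viewer.read_camera('wrist'); cv2.imwrite('pics/w3.png',im[:,:,::-1]); c=cam('wrist',T)
d=models.silhouettes('spatula','wrist'); print([x['score'] for x in d])
# in-hand: model pitch not in fit; fit pose with free z on the blade only
yaw=np.arctan2(T[1,0],T[0,0]); g=T[:3,3]+.11*T[:3,0]; g[2]-=.0616
r=d[0]['region']; print('pred',g,yaw); print(fit('spatula',[*g,yaw],[(c,r,None)]))
sd=models.silhouettes('spatula','side') if viewer.read_camera('side') is not None else 0
print([(x['score'],x['location']) for x in sd]); 
if sd: print(fit('spatula',[*g,yaw],[(c,r,None),(cs,sd[0]['region'],None)]))
for n in ('top','side'):
    for x in o[n,'rests']: print(n,x['score'],x['location'],x['region'].sum())
# direct colour look at battens in an enlarged top crop
a=viewer.read_camera('top'); cr=a[130:200,140:225,::-1]
b=viewer.read_camera('side'); cr2=b[265:345,145:240,::-1]
A=cv2.resize(cr,None,fx=4.5,fy=4.5,interpolation=cv2.INTER_CUBIC);B=cv2.resize(cr2,None,fx=4,fy=4,interpolation=cv2.INTER_CUBIC)
h=max(A.shape[0],B.shape[0]); P=np.zeros((h,A.shape[1]+B.shape[1],3),np.uint8);P[:A.shape[0],:A.shape[1]]=A;P[:B.shape[0],A.shape[1]:]=B;cv2.imwrite('pics/rests.png',P)
E
```

```text
[[-0.1     0.995  -0.0022  0.4541]
 [ 0.995   0.1     0.002  -0.3424]
 [ 0.0022 -0.002  -1.      0.2187]
 [ 0.      0.      0.      1.    ]]
[-0.18482719 -0.14681968 -1.85881121] [-0.10140679 -0.00946112  0.01744139] 0.020399473053429595
[0.64]
pred [ 0.44314016 -0.23297742  0.15730113] 1.6709843633433312
(array([ 0.44288089, -0.23358233,  0.15167977,  1.6689069 ]), np.float64(0.9533769407582736))
[(0.65, [197.3, 237.8]), (0.62, [365.9, 162.9]), (0.41, [306.5, 277.9])]
(array([ 0.44288089, -0.23358233,  0.15167977,  1.6689069 ]), np.float64(0.47668847037913675))
top 0.59 [203.3, 173.8] 70
side 0.69 [192.2, 336.2] 287
side 0.5 [403.5, 114.6] 1940
```

View pics/rests.png

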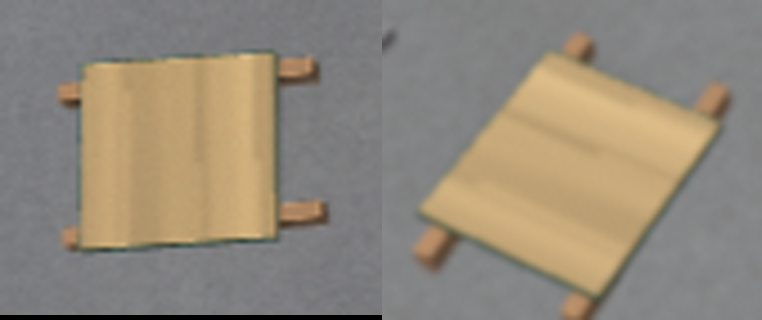

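```bash
python3 - <<'E'
from h import *
import pickle
o=pickle.load(open('sil.pkl','rb')); V=[]
for n in('top','side'):
    a=cv2.imread(f'pics/{n}0.png'); hsv=cv2.cvtColor(a,cv2.COLOR_BGR2HSV)
    pan=o[n,'panel'][0]['region'].astype(np.uint8); near=cv2.dilate(pan,np.ones((41,41))); ig=cv2.dilate(pan,np.ones((3,3)))
    r=((hsv[...,1]>60)&(hsv[...,0]<25)&(near>0)&(ig==0))
    k,l,st,_=cv2.connectedComponentsWithStats(r.astype(np.uint8)); print(n,[s.tolist() for s in st[1:] if s[4]>8])
    r=np.isin(l,[i for i in range(1,k) if st[i,4]>8])
    V.append((cam(n),r,ig))
for y0 in(1.64,1.7):
  for fz in (None,0): print(fit('rests',[.634,.262,0,y0],V,fz))
for i in (0,1): print(fit('rests',[.634,.262,0,1.67],V[i:i+1],0))
# side tilt of spatula
s=[x for x in models.silhouettes('spatula','side') if abs(x['location'][0]-366)<5]
T=pose(); g=T[:3,3]+.11*T[:3,0]; g[2]-=.0616
if s: print(fit('spatula',[*g,1.67],[(cam('side'),s[0]['region'],None)]), g)
E
```

```text
top [[203, 143, 8, 6, 43], [153, 148, 3, 6, 11], [204, 174, 9, 7, 46], [154, 180, 2, 5, 9]]
side [[190, 273, 8, 7, 35], [223, 286, 9, 8, 46], [153, 322, 11, 10, 65], [190, 339, 9, 9, 50]]
(array([ 0.63744215,  0.25814463, -0.00310998,  1.67570869]), np.float64(0.784536531695202))
(array([0.63657279, 0.25741232, 0.        , 1.67344319]), np.float64(0.7761229489459527))
(array([ 0.63713426,  0.25788552, -0.00243705,  1.67524728]), np.float64(0.7818700533105293))
(array([0.63662188, 0.25792904, 0.        , 1.67300363]), np.float64(0.7769122889543095))
(array([0.63657725, 0.25798474, 0.        , 1.67219691]), np.float64(0.796055796055796))
(array([0.63671749, 0.25742624, 0.        , 1.67943264]), np.float64(0.7633299798792756))
(array([ 0.44453811, -0.23194677,  0.15697839,  1.66649516]), np.float64(0.8802968380296838)) [ 0.44375339 -0.23355333  0.15859552]
```

Call:
drive_tool([
  [[0.15, 0.12, 0, 0, 0, -0.001], [0.249, 0.202, 0, 0, 0, 0], [0.249, 0.202, 0, 0, 0, 0], [0.249, 0.202, 0, 0, 0, 0], [0.249, 0.202, 0, 0, 0, 0], [0.249, 0.202, 0, 0, 0, 0], [0.249, 0.202, 0, 0, 0, 0], [0.249, 0.202, 0, 0, 0, 0], [0.249, 0.202, 0, 0, 0, 0], [0.249, 0.202, 0, 0, 0, 0], [0.1, 0.082, 0, 0, 0, 0], [0, 0, 0, 0, 0, 0], [0, 0, 0, 0, 0, 0], [0, 0, 0, 0, 0, 0]],
])

```text
clock: 9.05
tcp_pos: [0.6646, -0.0221, 0.2205]
orientation: [0.0, 0.67, 0.742, -0.0]
wrist_force: [-0.1, -0.5, -0.9]
finger_gap: 0.0203
grip_force: 117.7
```

```bash
python3 - <<'E'
from h import *
T=pose(); print(np.round(T,4)); ct,cs=cam('top'),cam('side')
a=np.radians(95.9); R=np.array([[np.cos(a),np.sin(a),0],[np.sin(a),-np.cos(a),0],[0,0,-1]])
print(mv([.6653,-.0208,.0705],R))
viewer.read_camera('top');viewer.read_camera('side')
g=T[:3,3]+.11*T[:3,0]; g[2]-=.0616; print('pred',g)
for c,n in((ct,'top'),(cs,'side')):
    for x in models.silhouettes('spatula',n)[:2]: print(n,x['score'],x['location'],proj(c,[g]), *fit('spatula',[*g,a],[(c,x['region'],None)]))
E
```

```text
[[-1.015e-01  9.948e-01 -1.000e-04  6.646e-01]
 [ 9.948e-01  1.015e-01 -3.000e-04 -2.210e-02]
 [-3.000e-04 -2.000e-04 -1.000e+00  2.205e-01]
 [ 0.000e+00  0.000e+00  0.000e+00  1.000e+00]]
(array([0.00122408, 0.00083926, 0.15001333]), array([-0.00977185,  0.01830904, -0.07552089]))
pred [0.6534469  0.08737949 0.15887869]
top 0.78 [257.9, 127.2] [[230.30834747 138.56681581]] [ 1.04616273  0.16194475 -0.74377979  1.72642732] 0.39515881932386887
side 0.85 [226.5, 207.4] [[223.85559504 211.96307713]] [0.66392566 0.07820169 0.14484407 1.66543402] 0.8120507950694522
```

Call:
drive_tool([
  [[0.01, 0.007, 0.2, 0, 0, -0.0004], [0, 0, 0.3, 0, 0, 0], [0, 0, 0.3, 0, 0, 0], [0, 0, 0.25, 0, 0, 0], [0, 0, 0.13, 0, 0, 0], [0, 0, 0.07, 0, 0, 0], [0, 0, 0, 0, 0, 0], [0, 0, 0, 0, 0, 0], [0, 0, 0, 0, 0, 0]],
])

```text
clock: 10.38
tcp_pos: [0.6666, -0.0196, 0.0715]
orientation: [0.001, 0.669, 0.743, 0.001]
wrist_force: [0.4, -0.3, -2.4]
finger_gap: 0.0208
grip_force: 117.6
```

```bash
python3 - <<'E'
from h import *
T=pose(); print(np.round(T,4)); print(env.get_state()['wrist_force'])
b=viewer.read_camera('side'); w=viewer.read_camera('wrist')
A=cv2.resize(b[200:350,140:330],None,fx=4,fy=4,interpolation=cv2.INTER_CUBIC)
cv2.imwrite('pics/s4.png',A[:600,:800,::-1])
# predicted blade corners (bottom) in side view crop for z=.005,.009
c=cam('side'); o=T[:3,3]+.11*T[:3,0]
for z in(.003,.009):
    P=[o+T[:3,0]*x+T[:3,1]*y for x in(-.06,.06) for y in(-.032,.032)]; P=np.array(P); P[:,2]=z
    print(z,np.round((proj(c,P)-[140,200])*4).tolist())
E
```

```text
[[-1.044e-01  9.945e-01  2.000e-03  6.666e-01]
 [ 9.945e-01  1.044e-01 -4.000e-04 -1.960e-02]
 [-6.000e-04  1.900e-03 -1.000e+00  7.150e-02]
 [ 0.000e+00  0.000e+00  0.000e+00  1.000e+00]]
[ 0.37331183 -0.25635237 -2.40586329]
0.003 [[452.0, 170.0], [366.0, 142.0], [360.0, 308.0], [269.0, 275.0]]
0.009 [[451.0, 164.0], [365.0, 135.0], [358.0, 302.0], [268.0, 269.0]]
```

View pics/s4.png

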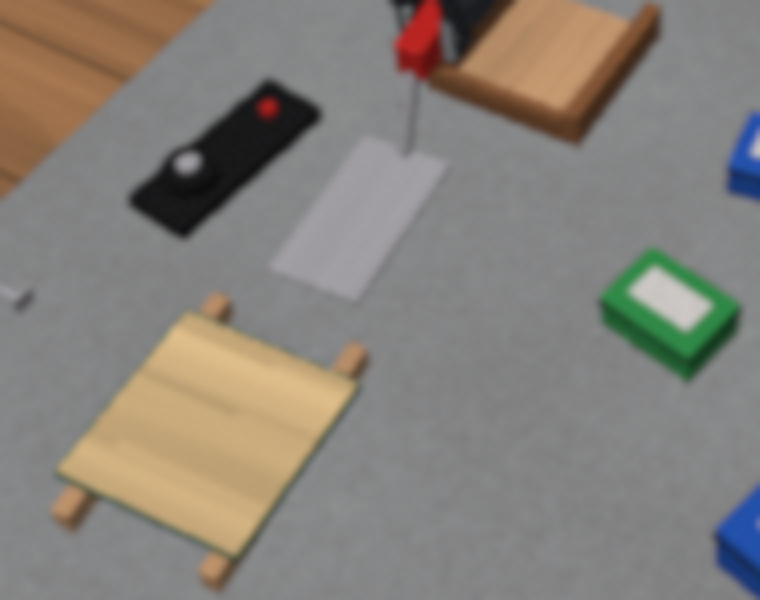

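Call:
drive_tool([
  [[0.05, -0.009, 0.015, 0, 0, 0], [0.11, 0, 0, 0, 0, 0], [0.11, 0, 0, 0, 0, 0], [0.11, 0, 0, 0, 0, 0], [0.11, 0, 0, 0, 0, 0], [0.11, 0, 0, 0, 0, 0], [0.11, 0, 0, 0, 0, 0], [0.11, 0, 0, 0, 0, 0], [0.11, 0, 0, 0, 0, 0], [0.11, 0, 0, 0, 0, 0], [0.11, 0, 0, 0, 0, 0], [0.11, 0, 0, 0, 0, 0], [0.065, 0, 0, 0, 0, 0], [0, 0, 0, 0, 0, 0], [0, 0, 0, 0, 0, 0], [0, 0, 0, 0, 0, 0]],
])

```text
clock: 12.48
tcp_pos: [0.6483, 0.138, 0.0685]
orientation: [0.0, 0.669, 0.743, -0.0]
wrist_force: [0.1, 0.3, -2.2]
finger_gap: 0.0207
grip_force: 117.6
```

```bash
python3 - <<'E'
from h import *
T=pose(); print(np.round(T,4)); print(env.get_state()['wrist_force'],env.get_state()['ft_torque'])
w=viewer.read_camera('wrist'); cv2.imwrite('pics/w5.png',w[:,:,::-1])
c=cam('wrist',T); d=models.silhouettes('panel','wrist'); print([(x['score'],x['location']) for x in d])
viewer.read_camera('side'); s=models.silhouettes('panel','side'); print(fit('panel',[.634,.2625,.018,1.64],[(cam('side'),s[0]['region'],None)],.018))
if d: print(fit('panel',[.634,.2625,.018,1.64],[(c,d[0]['region'],None)],.018))
E
```

```text
[[-1.037e-01  9.946e-01  0.000e+00  6.483e-01]
 [ 9.946e-01  1.037e-01 -2.000e-04  1.380e-01]
 [-2.000e-04 -0.000e+00 -1.000e+00  6.850e-02]
 [ 0.000e+00  0.000e+00  0.000e+00  1.000e+00]]
[ 0.07769601  0.25721438 -2.1642529 ] [-0.18835417 -0.00474736  0.02618874]
[(0.96, [314.2, 58.6])]
(array([0.6327976 , 0.26263846, 0.018     , 1.63447621]), np.float64(0.9731142643764003))
(array([0.63249602, 0.26096712, 0.018     , 1.62878744]), np.float64(0.9858158819046356))
```

View pics/w5.png

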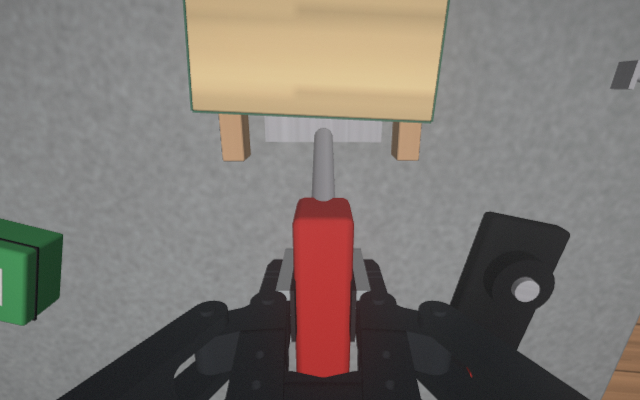

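Call:
drive_tool([
  [[0, 0, -0.03, 0, 0, 0], [0, 0, -0.04, 0, 0, 0], [0, 0, -0.04, 0, 0, 0], [0, 0, -0.05, 0, 0, 0], [0, 0, -0.06, 0, 0, 0], [0, 0, -0.08, 0, 0, 0], [0, 0, -0.1, 0, 0, 0], [0, 0, -0.1, 0, 0, 0], [0, 0, -0.1, 0, 0, 0], [0, 0, -0.05, 0, 0, 0], [0, 0, 0, 0, 0, 0], [0, 0, 0, 0, 0, 0], [0, 0, 0, 0, 0, 0]],
])

```text
clock: 14.3
tcp_pos: [0.6478, 0.1385, 0.1458]
orientation: [-0.0, 0.669, 0.743, -0.0]
wrist_force: [0.4, -0.3, -1.7]
finger_gap: 0.0205
grip_force: 117.6
```

```bash
cat > held.py <<'E'
from h import *
T=pose(); print(np.round(T[:3,3],4)); print(env.get_state()['wrist_force'],env.get_state()['ft_torque'])
w=viewer.read_camera('wrist'); cv2.imwrite('pics/w6.png',w[:,:,::-1])
c=cam('wrist',T); d=models.silhouettes('panel','wrist'); viewer.read_camera('side'); s=models.silhouettes('panel','side')
o=T[:3,3]+.125*T[:3,0]; a=np.arctan2(T[1,0],T[0,0]); z=T[2,3]-.0586
print('pred',o,z,a)
print([(x['score'],x['location']) for x in d+s])
for fz in (z,None):
  p,i=fit('panel',[o[0],o[1],z,a-.03],[(c,d[0]['region'],None),(cam('side'),s[0]['region'],None)],fz); print(p,i)
  dd=T[:3,:3].T@(p[:3]-T[:3,3]); print('panel in tool',dd,'yaw rel',p[3]-a)
  print(fit('panel',p,[(c,d[0]['region'],None)],p[2]))
E
python3 held.py
```

```text
[0.6478 0.1385 0.1458]
[ 0.42359144 -0.28366671 -1.66144833] [-0.26737384 -0.05144358 -0.06204309]
pred [0.63470652 0.26279041 0.14578715] 0.08720156285160811 1.675367313182746
[(0.68, [317.1, 58.5]), (0.87, [187.0, 290.4]), (0.29, [191.0, 244.5])]
[0.63230455 0.26134163 0.08720156 1.62216531] 0.9717532160489433
panel in tool [ 0.1238166 -0.0024682  0.0585888] yaw rel -0.05320199826856431
(array([0.6319883 , 0.26085866, 0.08720156, 1.62787123]), np.float64(0.9876507797849154))
[0.63221321 0.2615361  0.08772052 1.62064431] 0.9717317416289091
panel in tool [ 0.12401949 -0.00253937  0.0580699 ] yaw rel -0.05472300362631621
(array([0.63193608, 0.26088259, 0.08772052, 1.62803985]), np.float64(0.9901307571488468))
```

Call:
drive_tool([
  [[-0.06, -0.005, 0, 0, 0, 0.0028], [-0.12, -0.01, 0, 0, 0, 0.0028], [-0.2, -0.016, 0, 0, 0, 0.0028], [-0.2, -0.016, 0, 0, 0, 0.0027], [-0.2, -0.016, 0, 0, 0, 0], [-0.2, -0.016, 0, 0, 0, 0], [-0.2, -0.016, 0, 0, 0, 0], [-0.2, -0.016, 0, 0, 0, 0], [-0.2, -0.016, 0, 0, 0, 0], [-0.2, -0.016, 0, 0, 0, 0], [-0.2, -0.016, 0, 0, 0, 0], [-0.2, -0.016, 0, 0, 0, 0], [-0.2, -0.016, 0, 0, 0, 0], [-0.2, -0.016, 0, 0, 0, 0], [-0.2, -0.016, 0, 0, 0, 0], [-0.12, -0.01, 0, 0, 0, 0], [-0.04, -0.004, 0, 0, 0, 0], [0, 0, 0, 0, 0, 0], [0, 0, 0, 0, 0, 0], [0, 0, 0, 0, 0, 0]],
])

```text
clock: 17.0
tcp_pos: [0.6457, -0.2146, 0.1466]
orientation: [0.0, 0.682, 0.732, 0.0]
wrist_force: [0.3, 0.3, -2.4]
finger_gap: 0.0205
grip_force: 117.5
```

```bash
python3 held.py; python3 - <<'E'
from h import *
import pickle
# carcass with the present side/top picture vs stored: mean of single-view fits
o=pickle.load(open('sil.pkl','rb'))
for n in('top','side'): print(n,fit('carcass',[.6325,-.092,0,1.59],[(cam(n),o[n,'carcass'][0]['region'],None)],0))
E
```

```text
[ 0.6457 -0.2146  0.1466]
[ 0.26619057  0.31036835 -2.37292862] [-0.24183307 -0.02275721 -0.02807782]
pred [ 0.63688415 -0.0898662   0.14665342] 0.08804786284798553 1.641633228319087
[(0.71, [316.4, 59.2]), (0.76, [274.5, 192.6])]
[ 0.63437109 -0.09126234  0.08804786  1.58998594] 0.9649006415020627
panel in tool [ 0.12378262 -0.00260915  0.05860535] yaw rel -0.0516472911750141
(array([ 0.63395742, -0.09159952,  0.08804786,  1.59457691]), np.float64(0.9909867587291876))
[ 0.63424117 -0.09146513  0.08761741  1.59184605] 0.9651285680757669
panel in tool [ 0.12358951 -0.00275312  0.05903579] yaw rel -0.049787174766499964
(array([ 0.63395052, -0.09166221,  0.08761741,  1.59499566]), np.float64(0.9889866686475078))
top (array([ 0.63295705, -0.09202837,  0.        ,  1.60194899]), np.float64(0.9695609436435124))
side (array([ 0.6315057 , -0.09182647,  0.        ,  1.58092746]), np.float64(0.9709809574387376))
```

View pics/w6.png

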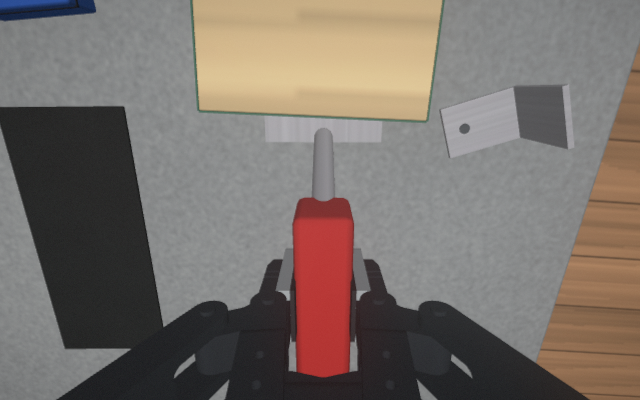

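Call:
drive_tool([
  [[0, -0.012, 0.05, 0, 0, 0], [0, 0, 0.08, 0, 0, 0], [0, 0, 0.08, 0, 0, 0], [0, 0, 0.08, 0, 0, 0], [0, 0, 0.06, 0, 0, 0], [0, 0, 0.04, 0, 0, 0], [0, 0, 0.03, 0, 0, 0], [0, 0, 0.02, 0, 0, 0], [0, 0, 0.02, 0, 0, 0], [0, 0, 0.02, 0, 0, 0], [0, 0, 0.02, 0, 0, 0], [0, 0, 0.02, 0, 0, 0], [0, 0, 0.02, 0, 0, 0], [0, 0, 0.02, 0, 0, 0], [0, 0, 0, 0, 0, 0], [0, 0, 0, 0, 0, 0], [0, 0, 0, 0, 0, 0], [0, 0, 0, 0, 0, 0]],
])

```text
clock: 19.45
tcp_pos: [0.6442, -0.2155, 0.0795]
orientation: [0.0, 0.682, 0.731, 0.0]
wrist_force: [-0.1, 0.8, -2.0]
finger_gap: 0.0203
grip_force: 117.6
```

```bash
cat > pan.py <<'E'
from h import *
T=pose(); print(np.round(T[:3,3],4)); print(env.get_state()['wrist_force'],env.get_state()['ft_torque'])
viewer.read_camera('wrist'); c=cam('wrist',T); d=models.silhouettes('panel','wrist'); viewer.read_camera('side'); s=models.silhouettes('panel','side')
print([(x['score'],x['location']) for x in d+s])
for v in ([(c,d[0]['region'],None)],[(cam('side'),s[0]['region'],None)]):
  print(fit('panel',[.633,-.092,.03,1.59],v,.03), fit('panel',[.633,-.092,.03,1.59],v)[0])
E
python3 pan.py
```

```text
[ 0.6442 -0.2155  0.0795]
[-0.09335474  0.78865792 -1.95957318] [-0.09846606  0.03160572 -0.01330809]
[(0.59, [317.1, 59.7]), (0.75, [276.7, 208.5]), (0.47, [201.7, 317.5]), (0.21, [242.0, 184.0])]
(array([ 0.63302209, -0.09261419,  0.03      ,  1.59420377]), np.float64(0.9859889958678444)) [ 0.63274337 -0.09244296  0.03220591  1.5938054 ]
(array([ 0.63314418, -0.09043512,  0.03      ,  1.60166019]), np.float64(0.9623470868753887)) [ 0.63406932 -0.091467    0.02865795  1.60172627]
```

Call:
drive_tool([
  [[-0.04, 0, 0, 0, 0, 0], [-0.08, 0, 0, 0, 0, 0], [-0.1, 0, 0, 0, 0, 0], [-0.1, 0, 0, 0, 0, 0], [-0.1, 0, 0, 0, 0, 0], [-0.1, 0, 0, 0, 0, 0], [-0.1, 0, 0, 0, 0, 0], [-0.1, 0, 0, 0, 0, 0], [-0.1, 0, 0, 0, 0, 0], [-0.1, 0, 0, 0, 0, 0], [-0.1, 0, 0, 0, 0, 0], [-0.1, 0, 0, 0, 0, 0], [-0.1, 0, 0, 0, 0, 0], [-0.1, 0, 0, 0, 0, 0], [0, 0, -0.15, 0, 0, 0], [0, 0, -0.25, 0, 0, 0], [0, 0, -0.3, 0, 0, 0], [0, 0, -0.3, 0, 0, 0], [0, 0, 0, 0, 0, 0]],
])

```text
clock: 22.02
tcp_pos: [0.6571, -0.3742, 0.2054]
orientation: [0.004, 0.682, 0.732, 0.001]
wrist_force: [0.2, -0.1, -1.2]
finger_gap: 0.0201
grip_force: 117.9
```

```bash
python3 - <<'E'
from h import *
T=pose(); print(np.round(T,4)); viewer.read_camera('side'); s=models.silhouettes('panel','side')
print([(x['score'],x['location']) for x in s],fit('panel',[.633,-.092,.03,1.59],[(cam('side'),s[0]['region'],None)],.03))
viewer.read_camera('top'); s=models.silhouettes('panel','top'); s=[x for x in s if abs(x['location'][0]-305)<20]
if s: print('top',fit('panel',[.633,-.092,.03,1.59],[(cam('top'),s[0]['region'],None)],.03))
a=np.radians(94.8); R=np.array([[np.cos(a),np.sin(a),0],[np.sin(a),-np.cos(a),0],[0,0,-1]])
m=np.array([.4444,-.2792]); o=m+.045*np.array([np.cos(a),np.sin(a)]); t=o-.11*np.array([np.cos(a),np.sin(a)])
print(t, mv([*t,.17],R))
E
```

```text
[[-0.0702  0.9975  0.0074  0.6571]
 [ 0.9975  0.0702 -0.0051 -0.3742]
 [-0.0056  0.007  -1.      0.2054]
 [ 0.      0.      0.      1.    ]]
[(0.71, [273.4, 207.3]), (0.34, [305.0, 136.5])] (array([ 0.63332203, -0.09042328,  0.03      ,  1.58946916]), np.float64(0.9690481149760467))
top (array([ 0.63547631, -0.09109642,  0.03      ,  1.60935226]), np.float64(0.9484965563581388))
[ 0.44983906 -0.34397204] (array([ 0.04307274, -0.20221005,  0.02826722]), array([-0.11384262, -0.09404431, -0.79128913]))
```

Call:
drive_tool([
  [[0.02, -0.1, 0, 0, 0, -0.0044], [0.04, -0.185, 0, 0, 0, 0], [0.05, -0.233, 0, 0, 0, 0], [0.05, -0.233, 0, 0, 0, 0], [0.05, -0.233, 0, 0, 0, 0], [0.05, -0.233, 0, 0, 0, 0], [0.05, -0.233, 0, 0, 0, 0], [0.04, -0.185, 0, 0, 0, 0], [0.01, -0.05, 0, 0, 0, 0], [0, 0, 0.2, 0, 0, 0], [0, 0, 0.3, 0, 0, 0], [0, 0, 0.2, 0, 0, 0], [0, 0, 0.1, 0, 0, 0], [0, 0, 0, 0, 0, 0], [0, 0, 0, 0, 0, 0]],
])

```text
clock: 24.1
tcp_pos: [0.4508, -0.3477, 0.1043]
orientation: [0.001, 0.677, 0.736, -0.0]
wrist_force: [0.4, 0.2, -1.6]
finger_gap: 0.0204
grip_force: 117.7
```

```bash
python3 - <<'E'
from h import *
T=pose(); print(np.round(T,4)); 
a=np.radians(94.8); R=np.array([[np.cos(a),np.sin(a),0],[np.sin(a),-np.cos(a),0],[0,0,-1]])
print(mv([.4498,-.344,.0655],R))
E
```

```text
[[-0.0836  0.9965  0.0012  0.4508]
 [ 0.9965  0.0836 -0.0012 -0.3477]
 [-0.0013  0.0011 -1.      0.1043]
 [ 0.      0.      0.      1.    ]]
(array([ 0.00382592, -0.00074595,  0.03875471]), array([ 0.06162539,  0.07272668, -0.00666881]))
```

Call:
drive_tool([
  [[0.03, -0.006, 0.1, 0, 0, 0], [0, 0, 0.1, 0, 0, 0], [0, 0, 0.06, 0, 0, 0], [0, 0, 0.03, 0, 0, 0], [0, 0, 0.02, 0, 0, 0], [0, 0, 0.013, 0, 0, 0], [0, 0, 0, 0, 0, 0], [0, 0, 0, 0, 0, 0], [0, 0, 0, 0, 0, 0]],
])

```text
clock: 25.22
tcp_pos: [0.4493, -0.3438, 0.0648]
orientation: [0.0, 0.677, 0.736, -0.0]
wrist_force: [-0.1, 0.1, -0.1]
finger_gap: 0.0205
grip_force: 118.1
```

Call:
drive_tool([
  [[0, 0, 0, 0, 0, 0], [0, 0, 0, 0, 0, 0], [0, 0, 0, 0, 0, 0], [0, 0, 0, 0, 0, 0], [0, 0, 0, 0, 0, 0], [0, 0, 0, 0, 0, 0], [0, 0, -0.1, 0, 0, 0], [0, 0, -0.2, 0, 0, 0], [0, 0, -0.4, 0, 0, 0], [0, 0, -0.4, 0, 0, 0], [0, 0, -0.4, 0, 0, 0], [0, 0, -0.2, 0, 0, 0], [0, 0, 0, 0, 0, 0], [0, 0, 0, 0, 0, 0]],
], jaw=1)

```text
clock: 26.98
tcp_pos: [0.4488, -0.3433, 0.2679]
orientation: [-0.0, 0.677, 0.736, -0.0]
wrist_force: [-0.3, -0.2, -0.1]
finger_gap: 0.0856
grip_force: 0.0
```

```bash
python3 - <<'E'
from h import *
T=pose(); print(np.round(T[:3,3],4)); w=viewer.read_camera('wrist'); c=cam('wrist',T)
d=models.silhouettes('spatula','wrist'); m=models.silhouettes('mat','wrist')
print(d[0]['score'],fit('spatula',[.44,-.234,.003,1.65],[(c,d[0]['region'],None)],.003)); print(m[0]['score'],fit('mat',[.4444,-.279,0,1.65],[(c,m[0]['region'],d[0]['region'])],0))
cv2.imwrite('pics/w7.png',w[:,:,::-1])
t=viewer.read_camera('top'); cv2.imwrite('pics/t7.png',t[:,:,::-1])
E
```

```text
[ 0.4488 -0.3433  0.2679]
0.93 (array([ 0.43943384, -0.23413921,  0.003     ,  1.65180715]), np.float64(0.970252687803876))
0.58 (array([ 0.44382274, -0.27766468,  0.        ,  1.64839999]), np.float64(0.9377989155775815))
```

View pics/t7.png

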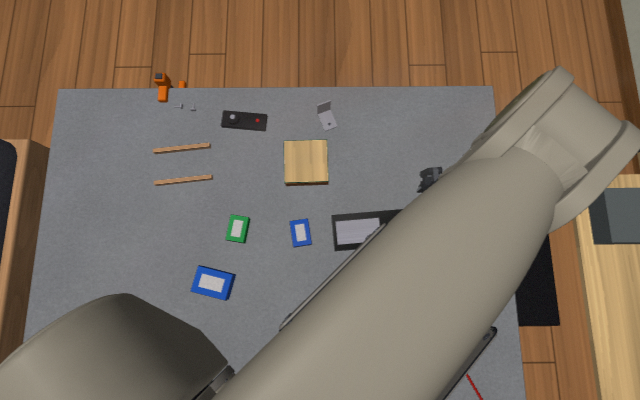

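Call:
drive_tool([
  [[0.2, 0.056, 0, 0, 0, 0], [0.4, 0, 0, 0, 0, 0], [0.4, 0, 0, 0, 0, 0], [0.4, 0, 0, 0, 0, 0], [0.4, 0, 0, 0, 0, 0], [0.4, 0, 0, 0, 0, 0], [0.028, 0, 0, 0, 0, -0.03], [0, 0, 0, 0, 0, -0.058], [0, 0, 0, 0, 0, -0.058], [0, 0, 0, 0, 0, -0.058], [0, 0, 0, 0, 0, -0.058], [0, 0, 0, 0, 0, -0.058], [0, 0, 0, 0, 0, -0.058], [0, 0, 0, 0, 0, -0.058], [0, 0, 0, 0, 0, -0.058], [0, 0, 0, 0, 0, -0.028], [0, 0, 0, 0, 0, 0], [0, 0, 0, 0, 0, 0]],
])

```text
clock: 29.42
tcp_pos: [0.4332, -0.0761, 0.2684]
orientation: [-0.0, -0.076, 0.997, 0.0]
wrist_force: [-0.3, -0.1, -0.4]
finger_gap: 0.0853
grip_force: 0.0
```

```bash
cat > bx.py <<'E'
from h import *
import sys
col=sys.argv[1]; p0=[float(v) for v in sys.argv[2:6]]
T=pose(); print(np.round(T,3)); w=viewer.read_camera('wrist'); c=cam('wrist',T); cv2.imwrite(f'pics/w_{col}.png',w[:,:,::-1])
d=models.silhouettes('box1','wrist'); hsv=cv2.cvtColor(w,cv2.COLOR_RGB2HSV)
for x in d: print(round(x['score'],2),x['location'],x['region'].sum(),'hue',np.median(hsv[...,0][x['region']&(hsv[...,1]>100)]),back(c,x['location'],.03))
l=[x for x in d if np.linalg.norm(back(c,x['location'],.02)[:2]-p0[:2])<.06 and x['score']>.4]
v=[(c,l[0]['region'],None)]
for n in('top','side'):
    viewer.read_camera(n); e=[x for x in models.silhouettes('box1',n) if np.linalg.norm(back(cam(n),x['location'],.02)[:2]-p0[:2])<.05]
    print(n,[(round(x['score'],2),x['location'],np.round(back(cam(n),x['location'],.02)[:2],3)) for x in models.silhouettes('box1',n)])
    if e: print(n,fit('box',p0,[(cam(n),e[0]['region'],None)],p0[2]))
    if e and n=='side': v2=v+[(cam(n),e[0]['region'],None)]; print('w+s free z',fit('box',p0,v2))
print('w',fit('box',p0,v,p0[2]))
E
python3 bx.py blue .437 -.0763 0 .16
```

```text
[[-0.989 -0.151 -0.     0.433]
 [-0.151  0.989  0.    -0.076]
 [ 0.     0.    -1.     0.268]
 [ 0.     0.     0.     1.   ]]
0.84 [324.5, 162.3] 2908 hue 111.0 [ 0.43057312 -0.07545787  0.03      ]
0.84 [562.7, 71.6] 8624 hue 111.0 [0.30193619 0.14900794 0.03      ]
0.83 [465.0, 196.6] 3303 hue 67.0 [0.44556122 0.08781282 0.03      ]
0.8 [63.9, 8.5] 1985 hue 110.0 [ 0.319728   -0.34658454  0.03      ]
top [(0.82, [403.3, 287.9], array([ 0.288, -0.348])), (0.63, [300.7, 236.8], array([ 0.425, -0.078]))]
top (array([ 0.43071283, -0.07860827,  0.        ,  0.04543437]), np.float64(0.5481775532298809))
side [(0.77, [335.2, 240.6], array([ 0.438, -0.07 ])), (0.73, [426.7, 194.9], array([ 0.284, -0.353])), (0.72, [342.3, 333.7], array([0.307, 0.161])), (0.17, [242.5, 182.4], array([ 0.777, -0.141]))]
side (array([ 0.43490301, -0.07649489,  0.        ,  0.16631454]), np.float64(0.9197567196390033))
w+s free z (array([ 0.43556989, -0.07719344, -0.00230383,  0.14753549]), np.float64(0.9429469388042682))
w (array([ 0.43505998, -0.07722533,  0.        ,  0.1375944 ]), np.float64(0.9604700411078354))
```

View pics/w_blue.png

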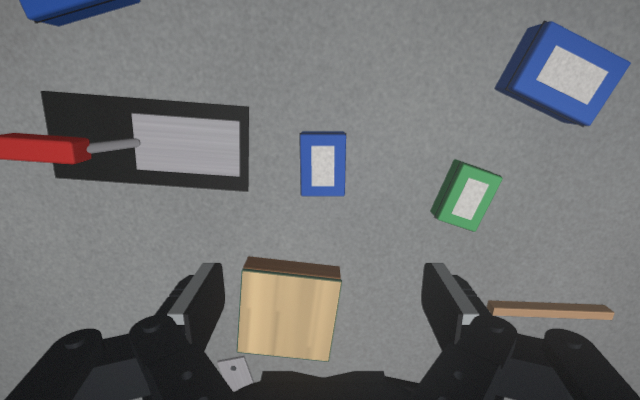

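```bash
python3 - <<'E'
import cv2
a=cv2.imread('pics/w_blue.png'); cv2.imwrite('pics/c_blue.png',cv2.resize(a[0:240,260:640],None,fx=2,fy=2,interpolation=cv2.INTER_CUBIC))
E
```

```text
(no output)
```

View pics/c_blue.png

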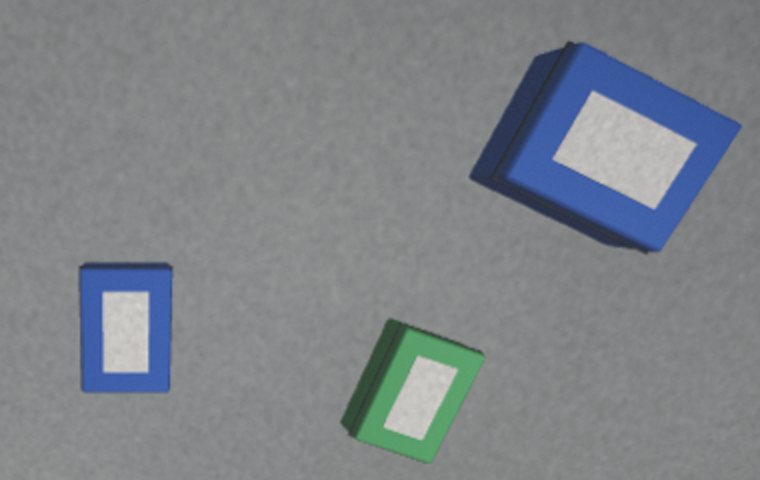

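Call:
drive_tool([
  [[-0.015, -0.011, 0.3, 0, 0, 0.003], [0, 0, 0.4, 0, 0, 0], [0, 0, 0.4, 0, 0, 0], [0, 0, 0.4, 0, 0, 0], [0, 0, 0.3, 0, 0, 0], [0, 0, 0.2, 0, 0, 0], [0, 0, 0.087, 0, 0, 0], [0, 0, 0, 0, 0, 0], [0, 0, 0, 0, 0, 0], [0, 0, 0, 0, 0, 0]],
], jaw=1)

```text
clock: 31.08
tcp_pos: [0.4364, -0.078, 0.0191]
orientation: [0.001, -0.072, 0.997, -0.0]
wrist_force: [-0.6, -0.5, -1.1]
finger_gap: 0.0857
grip_force: 0.0
```

Call:
drive_tool([
  [[0, 0, 0, 0, 0, 0], [0, 0, 0, 0, 0, 0], [0, 0, 0, 0, 0, 0], [0, 0, 0, 0, 0, 0], [0, 0, 0, 0, 0, 0], [0, 0, 0, 0, 0, 0], [0, 0, -0.1, 0, 0, 0], [0, 0, -0.2, 0, 0, 0], [0, 0, -0.3, 0, 0, 0], [0, 0, -0.3, 0, 0, 0], [0, 0, -0.2, 0, 0, 0], [0, 0, 0, 0, 0, 0], [0, 0, 0, 0, 0, 0], [0, 0, 0, 0, 0, 0]],
], jaw=-1, grip_force=60)

```text
clock: 32.83
tcp_pos: [0.4345, -0.0773, 0.1488]
orientation: [-0.001, -0.072, 0.997, 0.001]
wrist_force: [0.3, -0.3, -2.7]
finger_gap: 0.049
grip_force: 63.0
```

```bash
cat > inh.py <<'E'
from h import *
T=pose(); print(np.round(T,4)); print(env.get_state()['wrist_force'],env.get_state()['finger_gap'])
w=viewer.read_camera('wrist'); c=cam('wrist',T); a=np.arctan2(T[1,0],T[0,0])
for x in models.silhouettes('box1','wrist')[:4]: print(round(x['score'],2),x['location'],x['region'].sum())
x=models.silhouettes('box1','wrist')
x=[y for y in x if abs(y['location'][0]-322)<40 and y['location'][1]>200 and y['score']>.3]
if x:
    p,i=fit('box',[*T[:2,3],T[2,3]-.018,a],[(c,x[0]['region'],None)],T[2,3]-.018); print(p,i,T[:3,:3].T@(p[:3]-T[:3,3]),p[3]-a)
h=1.592; R=lambda h:np.array([[np.cos(h),np.sin(h),0],[np.sin(h),-np.cos(h),0],[0,0,-1]])
print(mv([.633,-.0918,.2],R(h)))
E
python3 inh.py
```

```text
[[-9.898e-01 -1.428e-01 -2.500e-03  4.345e-01]
 [-1.428e-01  9.898e-01  9.000e-04 -7.730e-02]
 [ 2.400e-03  1.200e-03 -1.000e+00  1.488e-01]
 [ 0.000e+00  0.000e+00  0.000e+00  1.000e+00]]
[ 0.28577851 -0.25956537 -2.70553859] 0.04901868880598777
0.97 [522.8, 236.2] 6809
0.88 [614.4, 59.8] 5201
0.77 [324.6, 272.6] 20888
[ 0.43409208 -0.07829372  0.13077964 -2.99771301] 0.958925791310904 [ 0.00046794 -0.0009526   0.01800002] 0.0006193598206909456
(array([-0.19395495, -0.04241601, -0.05110603]), array([-4.76042615e-02, -1.06212462e-01,  9.69916965e+01]))
```

Call:
drive_tool([
  [[-0.15, -0.033, 0, 0, 0, 0], [-0.3, -0.065, 0, 0, 0, 0], [-0.3, -0.065, 0, 0, 0, 0], [-0.3, -0.065, 0, 0, 0, 0], [-0.3, -0.065, 0, 0, 0, 0], [-0.2, -0.045, 0, 0, 0, 0], [-0.066, -0.015, 0, 0, 0, 0.02], [0, 0, 0, 0, 0, 0.05], [0, 0, 0, 0, 0, 0.055], [0, 0, 0, 0, 0, 0.055], [0, 0, 0, 0, 0, 0.055], [0, 0, 0, 0, 0, 0.055], [0, 0, 0, 0, 0, 0.055], [0, 0, 0, 0, 0, 0.055], [0, 0, 0, 0, 0, 0.055], [0, 0, 0, 0, 0, 0.055], [0, 0, 0, 0, 0, 0.029], [0, 0, 0, 0, 0, 0], [0, 0, 0, 0, 0, 0], [0, 0, 0, 0, 0, 0]],
])

```text
clock: 35.48
tcp_pos: [0.6334, -0.0919, 0.1499]
orientation: [-0.0, 0.699, 0.715, -0.0]
wrist_force: [0.9, -0.4, -1.9]
finger_gap: 0.0488
grip_force: 62.8
```

```bash
python3 - <<'E'
from h import *
T=pose(); print(np.round(T,4)); h=1.594
R=np.array([[np.cos(h),np.sin(h),0],[np.sin(h),-np.cos(h),0],[0,0,-1]])
w=viewer.read_camera('wrist'); c=cam('wrist',T); d=models.silhouettes('panel','wrist'); b=models.silhouettes('box1','wrist')
b=[x for x in b if abs(x['location'][0]-322)<40 and x['location'][1]>200]
print([(x['score'],x['location'],x['region'].sum()) for x in d],len(b))
ig=b[0]['region'].astype(np.uint8) if b else np.zeros((400,640),np.uint8); ig[215:]=1
if d: print(fit('panel',[.633,-.0916,.03,1.594],[(c,d[0]['region'],ig)],.03))
print(mv([.6332,-.0916,.055],R))
cv2.imwrite('pics/w9.png',w[:,:,::-1])
E
```

```text
[[-2.160e-02  9.998e-01 -3.000e-04  6.334e-01]
 [ 9.998e-01  2.160e-02 -0.000e+00 -9.190e-02]
 [-0.000e+00 -3.000e-04 -1.000e+00  1.499e-01]
 [ 0.000e+00  0.000e+00  0.000e+00  1.000e+00]]
[(0.81, [320.5, 160.5], np.int64(15075))] 1
(array([ 0.63234268, -0.09106553,  0.03      ,  1.59207674]), np.float64(0.9832358674463938))
(array([ 0.00033289, -0.00025455,  0.09509756]), array([-0.001148  ,  0.00434568, -0.12091423]))
```

View pics/w9.png

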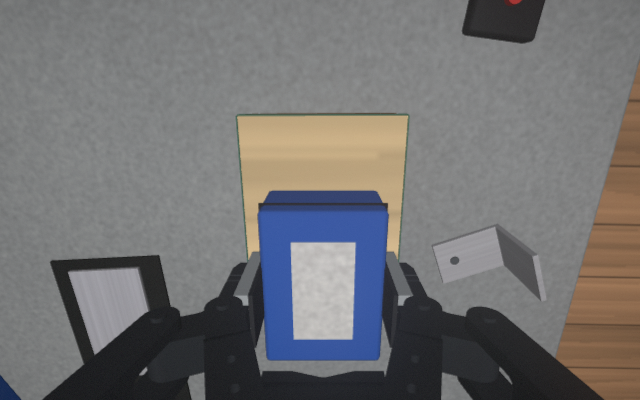

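Call:
drive_tool([
  [[0, 0, 0.1, 0, 0, 0], [0, 0, 0.2, 0, 0, 0], [0, 0, 0.2, 0, 0, 0], [0, 0, 0.12, 0, 0, 0], [0, 0, 0.06, 0, 0, 0], [0, 0, 0.04, 0, 0, 0], [0, 0, 0.03, 0, 0, 0], [0, 0, 0.02, 0, 0, 0], [0, 0, 0.02, 0, 0, 0], [0, 0, 0, 0, 0, 0], [0, 0, 0, 0, 0, 0], [0, 0, 0, 0, 0, 0]],
])

```text
clock: 37.12
tcp_pos: [0.6336, -0.092, 0.0555]
orientation: [0.0, 0.7, 0.714, 0.0]
wrist_force: [-0.4, -0.3, -2.0]
finger_gap: 0.0489
grip_force: 62.8
```

```bash
python3 - <<'E'
from h import *
T=pose(); print(np.round(T[:3,3],4)); s=env.get_state(); print(s['wrist_force'],s['ft_torque'])
E
```

```text
[ 0.6336 -0.092   0.0555]
[-0.41408495 -0.25596882 -2.01243965] [0.00795669 0.00044213 0.07327925]
```

Call:
drive_tool([
  [[0, 0, 0.006, 0, 0, 0], [0, 0, 0.006, 0, 0, 0], [0, 0, 0, 0, 0, 0], [0, 0, 0, 0, 0, 0]],
])

```text
clock: 37.62
tcp_pos: [0.6336, -0.092, 0.0548]
orientation: [0.0, 0.7, 0.714, 0.0]
wrist_force: [-1.9, 0.6, 5.3]
finger_gap: 0.0486
grip_force: 63.7
```

Call:
drive_tool([
  [[0, 0, 0, 0, 0, 0], [0, 0, 0, 0, 0, 0], [0, 0, 0, 0, 0, 0], [0, 0, 0, 0, 0, 0], [0, 0, 0, 0, 0, 0], [0, 0, 0, 0, 0, 0], [0, 0, -0.1, 0, 0, 0], [0, 0, -0.2, 0, 0, 0], [0, 0, -0.4, 0, 0, 0], [0, 0, -0.4, 0, 0, 0], [0, 0, -0.4, 0, 0, 0], [0, 0, -0.2, 0, 0, 0], [0, 0, 0, 0, 0, 0], [0, 0, 0, 0, 0, 0]],
], jaw=1)

```text
clock: 39.38
tcp_pos: [0.633, -0.0918, 0.2569]
orientation: [-0.001, 0.7, 0.714, -0.0]
wrist_force: [-0.1, 0.4, -0.4]
finger_gap: 0.0855
grip_force: 0.0
```

```bash
python3 - <<'E'
from h import *
T=pose(); print(np.round(T,4)); w=viewer.read_camera('wrist'); c=cam('wrist',T); d=models.silhouettes('panel','wrist'); b=models.silhouettes('box1','wrist')
print([(x['score'],x['location'],x['region'].sum()) for x in b])
b=[x for x in b if abs(x['location'][0]-322)<60]
for z in(.036,None): print('box',fit('box',[.633,-.092,.036,1.594],[(c,b[0]['region'],None)],z))
if d: print('panel',fit('panel',[.633,-.0916,.03,1.594],[(c,d[0]['region'],b[0]['region'])],.03))
for n in('top','side'):
    viewer.read_camera(n)
    for x in models.silhouettes('box1',n): print(n,round(x['score'],2),x['location'],np.round(back(cam(n),x['location'],.02),3), x['region'].sum())
E
```

```text
[[-2.070e-02  9.998e-01 -1.200e-03  6.330e-01]
 [ 9.998e-01  2.070e-02  2.000e-04 -9.180e-02]
 [ 3.000e-04 -1.200e-03 -1.000e+00  2.569e-01]
 [ 0.000e+00  0.000e+00  0.000e+00  1.000e+00]]
[(0.96, [38.2, 333.6], np.int64(2750)), (0.79, [323.2, 170.3], np.int64(3875)), (0.61, [164.5, 0.1], np.int64(34))]
box (array([ 0.63259296, -0.09263316,  0.036     ,  1.58954354]), np.float64(0.9783999361888809))
box (array([ 0.63268922, -0.09256716,  0.03622879,  1.58765264]), np.float64(0.978515375781549))
panel (array([ 0.63212368, -0.09151656,  0.03      ,  1.59627881]), np.float64(0.9692097456920975))
top 0.79 [307.1, 158.9] [ 0.643 -0.096  0.02 ] 441
top 0.68 [402.7, 288.7] [ 0.286 -0.346  0.02 ] 1139
side 0.73 [271.0, 198.9] [ 0.666 -0.122  0.02 ] 537
side 0.71 [299.9, 289.8] [0.443 0.107 0.02 ] 760
side 0.6 [340.4, 332.2] [0.312 0.16  0.02 ] 1735
```

Call:
drive_tool([
  [[0.15, -0.153, 0, 0, 0, 0], [0.3, -0.305, 0, 0, 0, 0], [0.3, -0.305, 0, 0, 0, 0], [0.3, -0.305, 0, 0, 0, 0], [0.3, -0.305, 0, 0, 0, 0], [0.2, -0.2, 0, 0, 0, 0], [0, 0, 0, 0, 0, -0.033], [0, 0, 0, 0, 0, -0.055], [0, 0, 0, 0, 0, -0.055], [0, 0, 0, 0, 0, -0.055], [0, 0, 0, 0, 0, -0.055], [0, 0, 0, 0, 0, -0.055], [0, 0, 0, 0, 0, -0.055], [0, 0, 0, 0, 0, -0.02], [0, 0, 0, 0, 0, 0], [0, 0, 0, 0, 0, 0]],
])

```text
clock: 41.72
tcp_pos: [0.4408, 0.0901, 0.2578]
orientation: [0.0, 0.173, 0.985, -0.0]
wrist_force: [0.5, -0.7, -0.3]
finger_gap: 0.0856
grip_force: 0.0
```

```bash
python3 bx.py green .445 .092 0 -.3
```

```text
[[-0.94   0.341 -0.     0.441]
 [ 0.341  0.94  -0.     0.09 ]
 [-0.    -0.    -1.     0.258]
 [ 0.     0.     0.     1.   ]]
0.88 [242.4, 359.2] 2299 hue 111.0 [ 0.64508839 -0.09633737  0.03      ]
0.76 [327.4, 166.2] 3104 hue 67.0 [0.44229085 0.09367717 0.03      ]
0.7 [335.2, 24.0] 5491 hue 111.0 [0.31563605 0.14694022 0.03      ]
0.24 [38.1, 272.9] 6218 hue nan [ 0.44658462 -0.27250755  0.03      ]
top [(0.93, [401.8, 287.6], array([ 0.289, -0.344])), (0.9, [237.8, 232.4], array([0.438, 0.091])), (0.85, [212.2, 282.5], array([0.307, 0.154])), (0.64, [304.5, 158.5], array([ 0.645, -0.089])), (0.19, [368.1, 227.2], array([ 0.449, -0.261]))]
top (array([ 0.44917332,  0.09464581,  0.        , -0.17786193]), np.float64(0.5009940357852882))
side [(0.77, [300.1, 287.7], array([0.446, 0.101])), (0.69, [424.3, 195.0], array([ 0.29 , -0.349])), (0.62, [342.8, 331.4], array([0.309, 0.155]))]
side (array([ 0.44821911,  0.09441057,  0.        , -0.2657956 ]), np.float64(0.8997953400503779))
w+s free z (array([ 0.44848041,  0.09308938, -0.00249859, -0.17557897]), np.float64(0.9369680456640426))
w (array([ 0.44741169,  0.09322834,  0.        , -0.17126371]), np.float64(0.972693013436458))
  return _methods._mean(a, axis=axis, dtype=dtype,
  ret = ret.dtype.type(ret / rcount)
```

Call:
drive_tool([
  [[0, 0, 0, 0, 0, -0.056], [-0.051, 0.036, 0.3, 0, 0, 0], [0, 0, 0.4, 0, 0, 0], [0, 0, 0.4, 0, 0, 0], [0, 0, 0.4, 0, 0, 0], [0, 0, 0.3, 0, 0, 0], [0, 0, 0.198, 0, 0, 0], [0, 0, 0, 0, 0, 0], [0, 0, 0, 0, 0, 0], [0, 0, 0, 0, 0, 0], [0, 0, 0, 0, 0, 0]],
], jaw=1)

```text
clock: 43.5
tcp_pos: [0.4485, 0.0934, 0.0191]
orientation: [0.001, 0.085, 0.996, 0.0]
wrist_force: [-0.1, 0.3, -0.5]
finger_gap: 0.0853
grip_force: 0.0
```

Call:
drive_tool([
  [[0, 0, 0, 0, 0, 0], [0, 0, 0, 0, 0, 0], [0, 0, 0, 0, 0, 0], [0, 0, 0, 0, 0, 0], [0, 0, 0, 0, 0, 0], [0, 0, 0, 0, 0, 0], [0, 0, -0.1, 0, 0, 0], [0, 0, -0.2, 0, 0, 0], [0, 0, -0.3, 0, 0, 0], [0, 0, -0.3, 0, 0, 0], [0, 0, -0.2, 0, 0, 0], [0, 0, 0, 0, 0, 0], [0, 0, 0, 0, 0, 0], [0, 0, 0, 0, 0, 0]],
], jaw=-1, grip_force=60)

```text
clock: 45.25
tcp_pos: [0.4466, 0.0933, 0.1488]
orientation: [-0.001, 0.085, 0.996, -0.0]
wrist_force: [-0.8, 0.6, -2.7]
finger_gap: 0.0488
grip_force: 62.6
```

```bash
python3 inh.py
```

```text
[[-9.854e-01  1.701e-01 -2.700e-03  4.466e-01]
 [ 1.701e-01  9.854e-01 -2.000e-04  9.330e-02]
 [ 2.600e-03 -6.000e-04 -1.000e+00  1.488e-01]
 [ 0.000e+00  0.000e+00  0.000e+00  1.000e+00]]
[-0.78934236  0.58957027 -2.65333881] 0.048835684341645584
0.94 [380.9, 15.8] 5726
0.59 [321.8, 271.9] 20777
0.49 [185.7, 394.5] 86
[0.44630974 0.09237519 0.13076144 2.97085884] 0.9552796319994467 [ 6.25376061e-05 -9.28287579e-04  1.80008258e-02] 0.00023062938300677516
(array([-0.21467192, -0.15079253, -0.05114173]), array([-9.51397150e-02, -6.98592769e-02,  7.89905669e+01]))
```

Call:
drive_tool([
  [[-0.15, -0.105, 0, 0, 0, 0], [-0.3, -0.211, 0, 0, 0, 0], [-0.3, -0.211, 0, 0, 0, 0], [-0.3, -0.211, 0, 0, 0, 0], [-0.3, -0.211, 0, 0, 0, 0], [-0.3, -0.211, 0, 0, 0, 0], [-0.139, -0.097, 0, 0, 0, 0.02], [0, 0, 0, 0, 0, 0.05], [0, 0, 0, 0, 0, 0.055], [0, 0, 0, 0, 0, 0.055], [0, 0, 0, 0, 0, 0.055], [0, 0, 0, 0, 0, 0.055], [0, 0, 0, 0, 0, 0.055], [0, 0, 0, 0, 0, 0.055], [0, 0, 0, 0, 0, 0.039], [0, 0, 0, 0, 0, 0], [0, 0, 0, 0, 0, 0], [0, 0, 0, 0, 0, 0]],
])

```text
clock: 47.65
tcp_pos: [0.6337, -0.0921, 0.1499]
orientation: [0.0, 0.699, 0.715, -0.0]
wrist_force: [-0.2, 0.2, -2.1]
finger_gap: 0.0485
grip_force: 62.6
```

```bash
python3 - <<'E'
from h import *
T=pose(); print(np.round(T,4)); h=1.592
R=np.array([[np.cos(h),np.sin(h),0],[np.sin(h),-np.cos(h),0],[0,0,-1]])
print(mv([.633,-.092,.085],R))
viewer.read_camera('side')
for x in models.silhouettes('box1','side'): print(round(x['score'],2),x['location'],x['region'].sum())
E
```

```text
[[-2.170e-02  9.998e-01 -1.000e-04  6.337e-01]
 [ 9.998e-01  2.170e-02 -1.000e-04 -9.210e-02]
 [-1.000e-04 -1.000e-04 -1.000e+00  1.499e-01]
 [ 0.000e+00  0.000e+00  0.000e+00  1.000e+00]]
(array([ 0.00013011, -0.00066135,  0.06493681]), array([-0.00409833,  0.00677928,  0.02588242]))
0.64 [273.4, 201.8] 551
0.6 [270.0, 177.3] 452
```

Call:
drive_tool([
  [[0, -0.005, 0.1, 0, 0, 0], [0, 0, 0.15, 0, 0, 0], [0, 0, 0.1, 0, 0, 0], [0, 0, 0.06, 0, 0, 0], [0, 0, 0.05, 0, 0, 0], [0, 0, 0.03, 0, 0, 0], [0, 0, 0.02, 0, 0, 0], [0, 0, 0.015, 0, 0, 0], [0, 0, 0.01, 0, 0, 0], [0, 0, 0.006, 0, 0, 0], [0, 0, 0, 0, 0, 0], [0, 0, 0, 0, 0, 0], [0, 0, 0, 0, 0, 0]],
])

```text
clock: 49.38
tcp_pos: [0.633, -0.0918, 0.0853]
orientation: [0.0, 0.7, 0.714, 0.0]
wrist_force: [-0.5, 0.5, -2.5]
finger_gap: 0.0488
grip_force: 62.6
```

Call:
drive_tool([
  [[0, 0, 0.006, 0, 0, 0], [0, 0, 0, 0, 0, 0], [0, 0, 0, 0, 0, 0]],
])

```text
clock: 49.75
tcp_pos: [0.6331, -0.0919, 0.0848]
orientation: [0.0, 0.7, 0.714, 0.0]
wrist_force: [-0.5, -0.5, 0.2]
finger_gap: 0.0489
grip_force: 62.7
```

Contact; release and retreat up, then back so the cameras see.

Call:
drive_tool([
  [[0, 0, 0, 0, 0, 0], [0, 0, 0, 0, 0, 0], [0, 0, 0, 0, 0, 0], [0, 0, 0, 0, 0, 0], [0, 0, 0, 0, 0, 0], [0, 0, 0, 0, 0, 0], [0, 0, -0.1, 0, 0, 0], [0, 0, -0.2, 0, 0, 0], [0, 0, -0.4, 0, 0, 0], [0, 0, -0.4, 0, 0, 0], [0, 0, -0.4, 0, 0, 0], [0, 0, -0.2, 0, 0, 0], [0, 0, 0, 0, 0, 0], [0, 0, 0, 0, 0, 0], [0, 0, 0, 0, 0, 0], [0, 0, 0, 0, 0, 0]],
], jaw=1)

```text
clock: 51.75
tcp_pos: [0.6324, -0.0917, 0.2871]
orientation: [-0.001, 0.7, 0.714, -0.001]
wrist_force: [-0.2, -0.1, 0.3]
finger_gap: 0.0854
grip_force: 0.0
```

```bash
python3 - <<'E'
from h import *
T=pose(); print(np.round(T[:3,3],4)); w=viewer.read_camera('wrist'); c=cam('wrist',T); d=models.silhouettes('panel','wrist'); b=models.silhouettes('box1','wrist')
print([(x['score'],x['location'],x['region'].sum()) for x in b])
print('green',fit('box',[.633,-.092,.066,1.594],[(c,[x for x in b if abs(x['location'][0]-322)<60][0]['region'],None)],.066))
if d: print('panel',fit('panel',[.633,-.0916,.03,1.594],[(c,d[0]['region'],b[0]['region'])],.03))
s=viewer.read_camera('side'); cs=cam('side')
for x in models.silhouettes('box1','side'):
    print(round(x['score'],2),x['location'],x['region'].sum())
M['col']=[box(-35,35,-25,25,0,60)]
l=[x['region'] for x in models.silhouettes('box1','side') if abs(x['location'][0]-272)<12 and 160<x['location'][1]<215]
if len(l)>1: print('col side',fit('col',[.633,-.092,.036,1.594],[(cs,l[0]|l[1],None)]))
t=viewer.read_camera('top')
A=cv2.resize(s[110:260,180:400],None,fx=3,fy=3,interpolation=cv2.INTER_CUBIC)
cv2.imwrite('pics/fin.png',A[:,:,::-1])
E
```

```text
[ 0.6324 -0.0917  0.2871]
[(0.73, [324.3, 173.7], np.int64(3854)), (0.59, [63.0, 320.9], np.int64(2936))]
green (array([ 0.63231005, -0.09269224,  0.066     ,  1.59404046]), np.float64(0.9739450127877238))
panel (array([ 0.6322798 , -0.09137742,  0.03      ,  1.5924984 ]), np.float64(0.9533284882506745))
0.98 [273.1, 194.0] 505
0.98 [343.7, 331.8] 1612
0.62 [273.9, 205.8] 247
col side (array([ 0.65505361, -0.1236054 , -0.00193026,  1.60094833]), np.float64(0.9289389067524115))
```

View pics/fin.png

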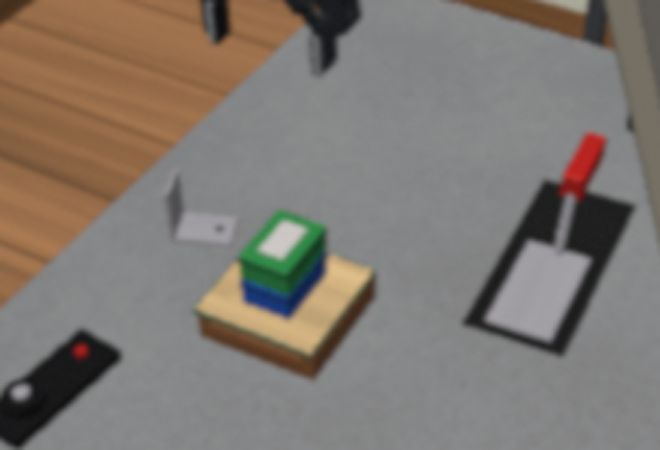

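```bash
python3 -c "
from workcell import order
print(order.hand_in())"
```

```text
the job is handed in; nothing more can be done
None
```

I handed the job in at about 52 s; the hand-in returned no verdict. By my last camera check the panel lies centred on the carcass rails, the spatula is back on its mat, and the only two boxes found (small blue, then green) are stacked square on the panel's middle.

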